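Index the board holder one hole under the inspection microscope

TASK

The circuit-board holder sits on a swing arm that is locked in the middle hole of its index plate. Hook a fingertip under the pull ring, lift the spring pin, swing the arm one hole towards the inspection microscope so that the board comes under its lens, and let the ring down so that the pin drops fully home in that hole; then leave the ring free. Work the ring gently with the fingertip, do not pinch it, and leave the microscope and the loose things on the bench alone.

Things in the scene. Friction and masses are not known exactly. Their poses are not given: they have to be found in the camera images.
- fixture: Aluminium index quadrant bolted to the bench. Origin on the bench, on the vertical pivot axis; z up, x from the pivot through the middle hole. Its plate, top 30 mm above the bench and 12 mm thick, has five 12 mm holes on a 150 mm radius, 25 degrees (0.436 rad) apart, the middle one on x, and spans 62 degrees either side. Pivot hub 64 mm across, pivot nut top at 75 mm. Does not move.
- swing (a joint): Angle of the swing arm about the pivot, rad: 0 in the middle hole, positive anticlockwise from above (to the fixture's +y). Holes at -0.873, -0.436, 0, 0.436, 0.873; play in a hole 0.007. The arm is an aluminium bar 28 mm wide, 40 to 62 mm above the bench, from the pivot out to 350 mm; it turns easily (1 N at the ring) and stays where left.
- pull (a joint): Lift of the spring index pin, m: 0 fully home in a hole, 0.012 when its round nose (10 mm pin) rests on the plate between holes, 0.020 at its stop. It slides vertically in the arm, 150 mm from the pivot; the spring pulls down with 4.5 N when home, 8 N at full lift, and drives the pin into a hole by itself.
- ring: Steel pull ring on top of the pin, rigid with it: 48 mm clear inside, wire 5 mm. Origin at the ring's centre: with the pin home 121 mm above the bench, 163 mm from the pivot. x outward along the arm, y across it, z up. It faces along the arm, leaning 30 degrees outward at the top. A fingertip enters from the pivot side, slanting down and outward. Below it a 24 mm bush on the arm, top at 85 mm.
- ring_top (a point): Middle of the top of the ring's wire, 26.5 mm from its centre: with the pin home 144 mm above the bench, 177 mm from the pivot. Lift here, from the inside. It goes up and down with the pin and round with the arm.
- board_mid (a point): Centre of the green circuit board's upper face, 77 mm above the bench, 283 mm from the pivot along the arm. Board 106 mm (along the arm) by 150 mm, parts on it up to 15 mm high, held in black jaws on two cross bars at 228 and 338 mm from the pivot.
- microscope: Inspection microscope beyond the quadrant, left or right of the fixture's x axis (varies; a soldering-iron stand is on the other side): steel column 20 mm thick, 239 mm high, on a white foot 80 x 130 mm, boom at 214 mm height to the column's -x side, camera head with a 60 mm black ring light, 171 to 243 mm high. Origin on the bench straight under the lens, 129 mm from the column. Does not move.
- lens (a point): Lens of the microscope, 171 mm above the bench, within 15 mm of straight above the place where the board's centre is when the arm is in the hole next to the middle on that side.
- solder_reel: Loose reel of solder standing on end, 60 mm diameter, 45 mm high; origin at the centre of its underside.
- flux_bottle: Loose white bottle with black cap, 42 mm diameter, 95 mm high; origin at the centre of its underside.
- screw_jar: Loose steel jar of screws, 54 mm diameter, 55 mm high; origin at the centre of its underside.
- screwdriver: Loose black-handled screwdriver lying along its x axis, 170 mm long, 26 mm thick; origin under its middle.

How it is judged (in metres and radians):
On the way, in this order (a step that is already met when the one before it is completed fails the run):
1. the fingertip lifts the pin by its ring while the arm is at the middle hole (contact force between ring and the fingers above 1 N and value of joint pull above 0.008 m and value of joint swing between -0.12 and 0.12 rad), for 0.05 s.
2. the pin is home in the next hole on the microscope's side (value of joint pull below 0.003 m and horizontal distance between board_mid and lens below 0.05 m), for 0.2 s.
At the end, for the whole second after the job is handed in: The arm stands in the first hole from the middle on the microscope's side (0.436 rad from the middle, within 0.026), the board's centre within 50 mm of the lens as seen from above, the pin home (lift under 2 mm), the arm at rest, the ring no longer touched (value of joint pull below 0.002 m and horizontal distance between board_mid and lens below 0.05 m and (value of joint swing between 0.41 and 0.462 rad or value of joint swing between -0.462 and -0.41 rad) and velocity of joint swing between -0.02 and 0.02 rad/s and contact force between ring and the fingers below 0.1 N).
It fails at once if the ring is pinched or forced (over 25 N between fingers and ring) (contact force between ring and the fingers above 25 N).
It fails at once if a loose thing is pushed by more than 15 mm or lifted (distance of any of solder_reel, flux_bottle, screw_jar, screwdriver from where it was at the start of the episode above 0.015 m).
It fails at once if the robot knocks the microscope (over 5 N) (contact force between microscope and the arm above 5 N or contact force between microscope and the fingers above 5 N).
It also fails if it takes over 45 s, if anything falls off the work surface, if the arm or the gripper's body presses on something with over 40 N, if the wrist force passes 120 N, or if a joint passes its speed limit or range.

ROBOT

A 6-joint arm with a two-finger parallel gripper is mounted at the origin on the work surface. World frame = base frame: x ahead of the robot, y to its left, z up, the work surface at z = 0. Lengths are in mm, angles in rad, forces in N, time in s.
With the tool pointing down it reaches from about 325 to 900 mm from the base axis. Payload 3.5 kg.
Tool frame: the origin (TCP) lies at the very end of the fingers, on their centre line; the grasp point (between the pads) lies 19 mm behind it; z points along the fingers, y is the line along which they close (so a half turn about z gives the same grasp; the last joint's range is limited). The gripper opens to 85 mm and grips with 20 to 120 N. Pads are 22 mm wide; open, the fingers measure 114 mm over their backs; the gripper's body (76 mm by 85 mm) begins 54 mm behind the grasp point. The pads swing forward as they close: fully open they stand 13 mm farther back than shut.
Start: joints at [-1.409, 0.276, -0.026, 1.268, 0, 1.467], TCP at [163.56, -603.216, 231.313] pointing down, gripper open.
Joint ranges: [-3.12, 3.12], [-0.85, 1.88], [-1.08, 1.24], [-1.95, 2.15], [-1.57, 1.53], [-3.14, 3.14]. Speed limits (rad/s): [2.57, 2.57, 3.14, 3.14, 3.14, 3.14].

INTERFACE

Orientations are given as [roll, pitch, yaw] about the fixed x, y, z axes, in that order (R = Rz(yaw) Ry(pitch) Rx(roll)).
In Python, from plant import telemetry, eyes, order gives the robot as it stands.
- The arm moves only by the shell command python3 -m crank 'ROWS' [FORCE]. ROWS is JSON, a list that holds one entry, the list of rows, each a list of 7 numbers: the closure, from 0 (fully open) to 1 (shut), then the shift along the tool's x, y, z in mm, then the turn, a rotation vector about the tool's x, y, z in rad. A call has 1 to 20 rows; each row shifts and turns the commanded pose from where the row before left it, along the tool's axes as they then stand; what a row does not reach is not made up. A row lasts 1/12 s, in which the tool goes at most 41.7 mm and 7.16 degrees, less where a joint would pass 70% of its speed; a pose out of reach is approached as far as the arm can. A call with a gripper value outside its range is refused whole. The fingers move at their own pace and stop on an object; FORCE is the grip in N (left out, the last holds). Time passes only in rows, so rows that do not move let the fingers close. It gives the time, the measured TCP pose, the force, the opening and the grip force at its end, in the units of the state.
- telemetry.get_state(): the state, without advancing time (a new reading comes with each control period).
- eyes.get_image(name): name is "scene" or "top" or "wrist"; returns a dict with "img" (480x640x3 uint8, red, green, blue), "depth" (480x640 float32, mm along the optical axis (not along the pixel's ray), 0 where there is no reading), "intrinsics" (3x3 intrinsics, pixels), "world_from_camera" (4x4, takes a point from camera to world coordinates). Camera axes: x right, y up, looking along -z (the intrinsics and any distortion apply to the point x, -y, -z); pixel columns grow to the right and rows downward; lengths in mm; the calibration is good to about 2 mm. A picture is of the moment at which its call begins.
- order.job_done(): hands the job in; it is judged then, once.
The state is a dict: "t": time; "joint_pos": joint angles; "qvel": joint speeds; "effort": joint torques, N m; "eef_pos": TCP position; "tool_rot": TCP orientation; "force": force on the tool from outside, world axes, zero at the start; "wrist_torque": the same for the moment, N m; "width": opening from 0.0 (shut) to 1.0 (fully open); "grasp_force": force on a finger pad.
Only numpy, scipy, OpenCV 4.12 (cv2) and the standard library are available. Lean on these libraries where they do the work, as an engineer would, in place of code of your own. Each camera call takes 0.05 s, during which the arm holds its last target. There are 200 camera calls.

## Working session

There is one attempt and no reset: what is moved stays moved. The work goes in short steps, Python scripts to look and compute and a shell command to move; the robot and the scene stay as the last step left them, time stands still between calls to the robot, and variables do not carry over. Pictures are saved under pics/ and viewed, at most 13 in all, crops included, and the job is handed in when it is done.

```bash
mkdir -p pics; ls; python3 - <<'E'
from plant import telemetry, eyes
import cv2,numpy as np
print(telemetry.get_state())
for n in("scene","top"):
    d=eyes.get_image(n); cv2.imwrite(f"pics/{n}0.png",d["img"][...,::-1]); np.savez(f"{n}0.npz",**d)
    print(n,d["intrinsics"].tolist(),d["world_from_camera"].round(3).tolist(),(d["depth"]>0).mean(), [k for k in d])
E
```

```text
pics
{'t': 0.0, 'joint_pos': array([-1.40941612e+00,  2.77132926e-01, -2.78470629e-02,  1.26804421e+00,
       -1.64455228e-05,  1.46734987e+00]), 'qvel': array([-1.38104588e-03, -2.55141309e-05,  3.88286591e-04,  3.64405929e-04,
       -1.42391143e-03,  2.33254674e-03]), 'effort': array([ 1.06794352e-03, -4.45514095e+01,  2.95199382e+01,  1.64421019e-02,
       -3.54786391e-05, -3.55156800e-06]), 'eef_pos': array([ 163.42098809, -602.45193608,  230.17570848]), 'tool_rot': array([-3.13937499e+00, -2.13696866e-04,  2.64826450e-01]), 'force': array([-0.2357181 , -0.73499585, -0.14198337]), 'wrist_torque': array([0.00956481, 0.00052025, 0.04933608]), 'grasp_force': 0.0, 'width': 0.9991280158945264}
scene [[541.5285988098402, 0.0, 318.7369066339566], [0.0, 541.5285988098402, 249.18673476859183], [0.0, 0.0, 1.0]] [[-0.117, -0.642, 0.757, 1501.063], [0.993, -0.067, 0.096, 150.734], [-0.011, 0.763, 0.646, 948.602], [0.0, 0.0, 0.0, 1.0]] 0.9932975260416667 ['img', 'depth', 'intrinsics', 'world_from_camera']
top [[458.80545742449675, 0.0, 314.2249275061665], [0.0, 458.80545742449675, 238.87364040837008], [0.0, 0.0, 1.0]] [[-0.012, 0.993, -0.119, 398.188], [-1.0, -0.014, -0.018, -7.037], [-0.019, 0.119, 0.993, 1160.603], [0.0, 0.0, 0.0, 1.0]] 0.996064453125 ['img', 'depth', 'intrinsics', 'world_from_camera']
```

View pics/top0.png

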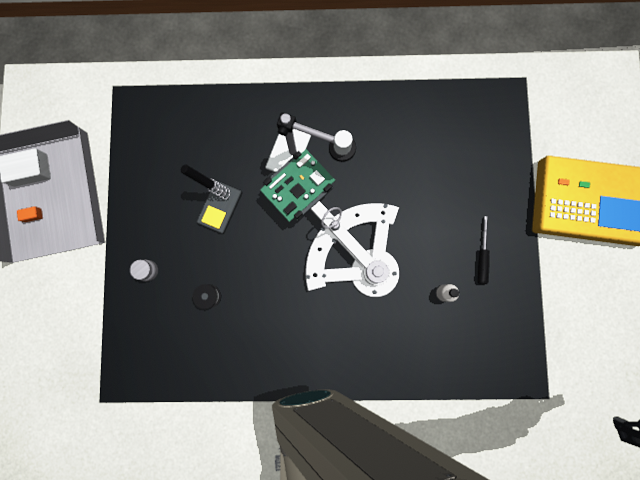

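View pics/scene0.png

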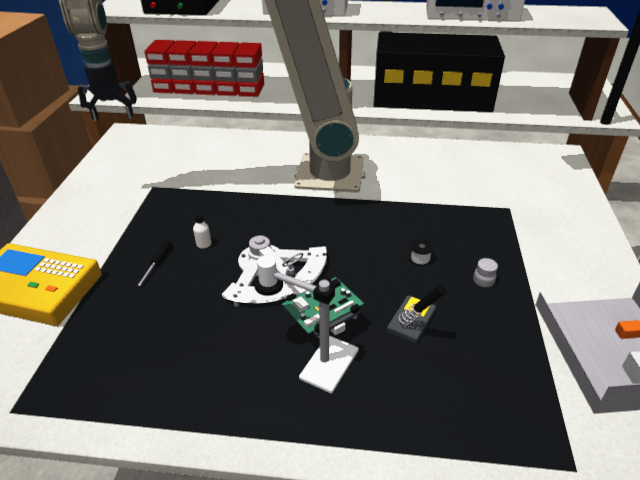

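```bash
cat > h.py <<'E'
import numpy as np,cv2
def load(n): return dict(np.load(n+".npz"))
def ray(d,u,v):
    K=d["intrinsics"];T=d["world_from_camera"]
    c=np.array([(u-K[0,2])/K[0,0],-(v-K[1,2])/K[1,1],-1.]);return T[:3,3],T[:3,:3]@c
def plane(d,u,v,z):
    o,r=ray(d,u,v);return o+r*(z-o[2])/r[2]
def cloud(d):
    K=d["intrinsics"];v,u=np.mgrid[:480,:640];z=d["depth"]
    p=np.stack([(u-K[0,2])/K[0,0]*z,-(v-K[1,2])/K[1,1]*z,-z],-1)
    return p@d["world_from_camera"][:3,:3].T+d["world_from_camera"][:3,3]
def project(d,P):
    T=d["world_from_camera"];K=d["intrinsics"];c=(np.asarray(P)-T[:3,3])@T[:3,:3]
    return np.array([K[0,0]*c[0]/-c[2]+K[0,2],-K[1,1]*c[1]/-c[2]+K[1,2]])
E
python3 - <<'E'
from h import *
from scipy.optimize import least_squares
d=load("top0");P=cloud(d);im=d["img"];hsv=cv2.cvtColor(im,cv2.COLOR_RGB2HSV)
for n,u,v in[("nut",377,271),("head",343,143),("column",286,119),("reel",206,296),("jar",144,270),("flux",448,293)]:print(n,P[v,u].round(0))
# circle fits in slices
def circ(p):
    f=lambda q:np.hypot(p[:,0]-q[0],p[:,1]-q[1])-q[2]
    return least_squares(f,[*p[:,:2].mean(0),30],loss="soft_l1").x
a=P.reshape(-1,3)
def near(c,r,z0,z1):return a[(np.hypot(a[:,0]-c[0],a[:,1]-c[1])<r)&(a[:,2]>z0)&(a[:,2]<z1)]
n=near(P[271,377],60,66,85);print("nut pts",len(n),n.mean(0).round(1))
n=near(P[143,343],50,225,260);print("head pts",len(n),n.mean(0).round(1),np.ptp(n,axis=0))
g=((hsv[...,0]>40)&(hsv[...,0]<95)&(hsv[...,1]>90)&(hsv[...,2]>40)).astype(np.uint8)
g[:,500:]=0
g=cv2.morphologyEx(g,cv2.MORPH_CLOSE,np.ones((9,9)))
c=max(cv2.findContours(g,0,2)[0],key=cv2.contourArea);r=cv2.minAreaRect(c);print(r)
b=np.array([plane(d,*q,77) for q in cv2.boxPoints(r)]);print("board",plane(d,*r[0],77).round(1),np.linalg.norm(np.diff(b[[0,1,2]],axis=0),axis=1))
cv2.imwrite("pics/crop.png",cv2.resize(im[100:310,250:410,::-1],None,fx=3.2,fy=2.8,interpolation=2)[:600])
E
```

```text
nut [ 450. -135.   76.]
head [706. -53. 243.]
column [761.  65. 242.]
reel [396. 277.  43.]
jar [461. 426.  54.]
flux [ 396. -299.   77.]
nut pts 260 [ 450.6 -136.4   70.1]
head pts 292 [714.6 -53.  241.3] [36.68480993 37.74124276 21.9828285 ]
((296.9690856933594, 184.680419921875), (43.98805236816406, 62.35386276245117), 47.60255813598633)
board [660.3  52.2  77. ] [152.20792074 108.52294118]
```

View pics/crop.png

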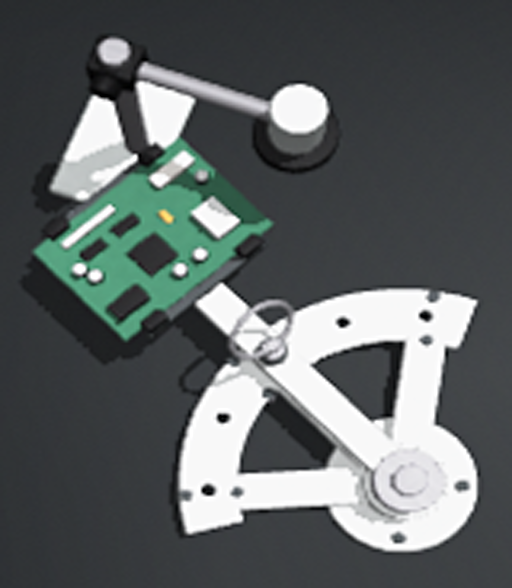

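```bash
cat >> h.py <<'E'
from scipy.spatial.transform import Rotation as Ro
PIV=np.array([450.5,-135.5,0]);TH=np.deg2rad(41.8);SL=np.deg2rad(30)
def frame(th,sl=SL):
    e=np.array([np.cos(th),np.sin(th),0]);t=np.array([-e[1],e[0],0]);z=e*np.cos(sl)-np.array([0,0,np.sin(sl)])
    return e,np.stack([t,np.cross(z,t),z],1)
def ringc(th,pull=0):return PIV+163*frame(th)[0]+[0,0,121+pull]
def delta(p0,R0,p1,R1):
    "shift in tool axes of R0, then turn"
    return R0.T@(p1-p0), Ro.from_matrix(R0.T@R1).as_rotvec()
E
python3 - <<'E'
from h import *
from plant import telemetry
d=load("top0");s=load("scene0");e,R=frame(TH)
c=ringc(TH);top=PIV+177*e+[0,0,144]
print(c,top,"top img",project(d,c),project(d,top),"scene",project(s,c),project(s,top),"nut",project(d,PIV+[0,0,75]),project(s,PIV+[0,0,75]))
for a in(-25,25):print("hole",project(d,PIV+150*frame(TH+np.deg2rad(a))[0]+[0,0,30]))
im=s["img"]; cv2.imwrite("pics/crop2.png",cv2.resize(im[220:320,215:365,::-1],None,fx=5,fy=5,interpolation=2))
R0=Ro.from_euler("xyz",[np.pi,0,.265]).as_matrix();p0=np.array([163.5,-603,231])
pw=c-100*R[:,2]+[0,0,110];print("way",pw,*[x.round(3) for x in delta(p0,R0,pw,R)])
E
```

```text
[572.01258795 -26.85520735 121.        ] [582.44925194 -17.52375277 144.        ] top img [330.59861815 217.2626654 ] [326.53553579 211.04755361] scene [293.31594232 259.13391793] [296.25821735 254.82880833] nut [377.22158828 270.6739367 ] [259.36222686 238.56686647]
hole [356.04745392 214.15770774]
hole [318.60084986 248.41244244]
way [507.45247258 -84.57861252 281.        ] [ 467.725 -410.24   -50.   ] [-0.648  1.05  -1.818]
```

View pics/crop2.png

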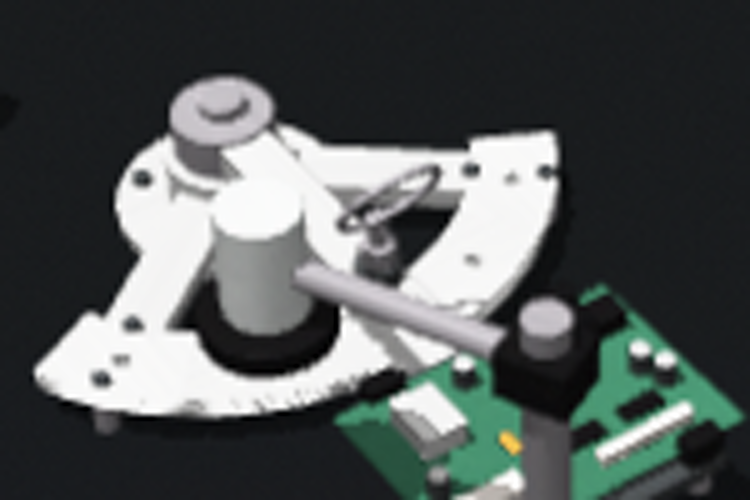

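```bash
sed -i 's/450.5,-135.5,0/450,-137,0/' h.py; python3 -m crank '[[[1,26,-22.8,-2.8,0,0,0],[1,26,-22.8,-2.8,0,0,0],[1,26,-22.8,-2.8,0,0,0],[1,26,-22.8,-2.8,0,0,0],[1,26,-22.8,-2.8,0,0,0],[1,26,-22.8,-2.8,0,0,0],[1,26,-22.8,-2.8,0,0,0],[1,26,-22.8,-2.8,0,0,0],[1,26,-22.8,-2.8,0,0,0],[1,26,-22.8,-2.8,0,0,0],[1,26,-22.8,-2.8,0,0,0],[1,26,-22.8,-2.8,0,0,0],[1,26,-22.8,-2.8,0,0,0],[1,26,-22.8,-2.8,0,0,0],[1,26,-22.8,-2.8,0,0,0],[1,26,-22.8,-2.8,0,0,0],[1,26,-22.8,-2.8,0,0,0],[1,26,-22.8,-2.8,0,0,0],[1,0,0,0,0,0,0],[1,0,0,0,0,0,0]]]' 60
cat > go.py <<'E'
import sys
from h import *
from plant import telemetry
def now():
    s=telemetry.get_state();return s,s["eef_pos"],Ro.from_euler("xyz",s["tool_rot"]).as_matrix()
def to(p1,R1):
    s,p,R=now();sh,w=delta(p,R,p1,R1)
    print("t",round(s["t"],2),"pos",p.round(1),"q",s["joint_pos"].round(2),"F",s["force"].round(1),"width",round(s["width"],3));print("shift",sh.round(1),"turn",w.round(3),"ang",np.linalg.norm(w).round(3))
E
python3 - <<'E'
from go import *
e,R=frame(TH);to(ringc(TH)-100*R[:,2]+[0,0,110],R)
E
```

```text
t: 1.77
eef_pos: [508.2, -83.3, 281.3]
tool_rot: [-3.141, 0.001, 0.268]
force: [-0.2, 0.1, -0.1]
width: 0.001
grasp_force: 0.0
t 1.77 pos [508.2 -83.3 281.3] q [-0.29  0.06 -0.18  1.33 -0.    2.59] F [-0.2  0.1 -0.1] width 0.001
shift [-1.9  2.4  0.3] turn [-0.65   1.048 -1.815] ang 2.195
```

```bash
python3 -m crank '[[[1,0,0,0,0,0,-0.1016],[1,0,0,0,0,0,-0.1016],[1,0,0,0,0,0,-0.1016],[1,0,0,0,0,0,-0.1016],[1,0,0,0,0,0,-0.1016],[1,0,0,0,0,0,-0.1016],[1,0,0,0,0,0,-0.1016],[1,0,0,0,0,0,-0.1016],[1,0,0,0,0,0,-0.1016],[1,0,0,0,0,0,-0.1016],[1,0,0,0,0,0,-0.1016],[1,0,0,0,0,0,-0.1016],[1,0,0,0,0,0,-0.1016],[1,0,0,0,0,0,-0.1016],[1,0,0,0,0,0,-0.1016],[1,0,0,0,0,0,-0.1016],[1,0,0,0,0,0,-0.1016],[1,0,0,0,0,0,-0.1016],[1,0,0,0,0,0,-0.1016],[1,0,0,0,0,0,-0.1016]]]'
python3 -m crank '[[[1,0,0,0,-0.0873,0,0],[1,0,0,0,-0.0873,0,0],[1,0,0,0,-0.0873,0,0],[1,0,0,0,-0.0873,0,0],[1,0,0,0,-0.0873,0,0],[1,0,0,0,-0.0873,0,0],[1,0,0,0,-0.0873,0,0],[1,0,0,0,-0.0873,0,0],[1,0,0,0,-0.0873,0,0],[1,0,0,0,-0.0873,0,0],[1,0,0,0,-0.0873,0,0],[1,0,0,0,-0.0873,0,0],[1,0,0,0,0,0,0],[1,0,0,0,0,0,0]]]'
python3 - <<'E'
from go import *
from plant import eyes
e,R=frame(TH);to(ringc(TH)-100*R[:,2]+[0,0,50],R)
d=eyes.get_image("wrist");np.savez("w1.npz",**d);cv2.imwrite("pics/w1.png",d["img"][...,::-1])
print(project(d,ringc(TH)),project(d,PIV+177*e+[0,0,144]),d["world_from_camera"][:3,3],d["world_from_camera"][:3,2])
E
```

```text
t: 3.43
eef_pos: [506.7, -86.0, 281.2]
tool_rot: [-3.14, -0.001, 2.3]
force: [0.7, -0.4, 0.7]
width: -0.001
grasp_force: 0.0
t: 4.6
eef_pos: [506.7, -85.6, 280.2]
tool_rot: [2.096, -0.003, 2.293]
force: [0.5, -0.4, 0.8]
width: 0.001
grasp_force: 0.0
t 4.6 pos [506.7 -85.6 280.2] q [-0.83 -0.04 -0.61  0.98  1.05  0.04] F [ 0.5 -0.4  0.8] width 0.001
shift [ -0.8 -51.3  29.6] turn [-0.002  0.004 -0.006] ang 0.008
[215.3051074  218.98724211] [245.32997867 218.6491909 ] [ 362.34115143 -109.75591815  351.42427354] [-0.81847434 -0.3177682   0.47866807]
```

View pics/w1.png

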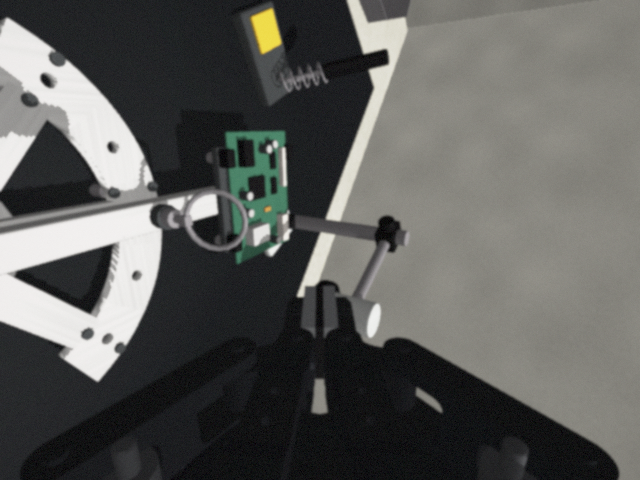

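```bash
python3 -m crank '[[[1,0,-19,11,0,0,0],[1,0,-19,11,0,0,0],[1,0,-19,11,0,0,0],[1,0,-19,11,0,0,0],[1,0,-18.6,10.6,0,0,0],[1,0,0,15,0,0,0],[1,0,0,15,0,0,0],[1,0,0,15,0,0,0],[1,0,0,15,0,0,0],[1,0,0,10,0,0,0],[1,0,0,0,0,0,0],[1,0,0,0,0,0,0]]]'
python3 - <<'E'
from go import *
from plant import eyes
e,R=frame(TH);to(ringc(TH)+18*R[:,2],R)
d=eyes.get_image("wrist");np.savez("w2.npz",**d);cv2.imwrite("pics/w2.png",d["img"][...,::-1])
print(project(d,ringc(TH)),project(d,PIV+177*e+[0,0,144]))
E
```

```text
t: 5.65
eef_pos: [553.9, -44.1, 138.3]
tool_rot: [2.095, 0.002, 2.299]
force: [-0.2, 0.8, -0.2]
width: -0.001
grasp_force: 0.0
t 5.65 pos [553.9 -44.1 138.3] q [-0.68  0.16 -0.78  0.35  1.02  0.32] F [-0.2  0.8 -0.2] width -0.001
shift [ 0.1 -3.1 47.1] turn [-0.     0.003  0.001] ang 0.003
[314.98976814 275.99875002] [363.83166227 275.58159059]
```

View pics/w2.png

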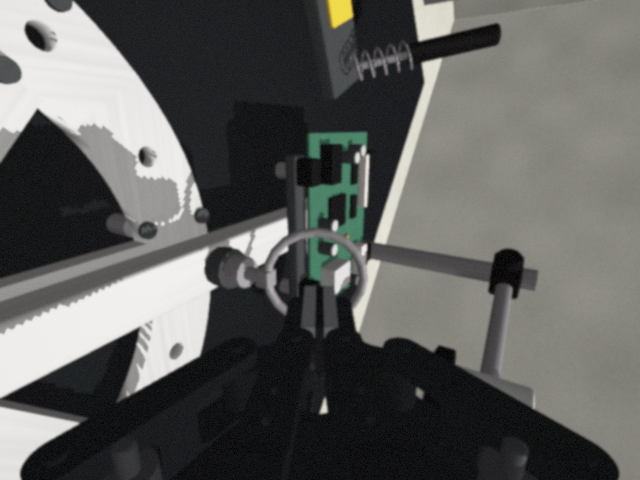

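```bash
python3 -m crank '[[[1,0,-3,0,0,0,0],[1,0,0,8,0,0,0],[1,0,0,8,0,0,0],[1,0,0,8,0,0,0],[1,0,0,8,0,0,0],[1,0,0,7,0,0,0],[1,0,0,6,0,0,0],[1,0,0,0,0,0,0],[1,0,0,0,0,0,0]]]'
python3 - <<'E'
from go import *
from plant import eyes
e,R=frame(TH);to(ringc(TH)+18*R[:,2],R)
E
```

```text
t: 6.45
eef_pos: [581.2, -20.0, 112.5]
tool_rot: [2.094, 0.0, 2.296]
force: [0.4, 0.2, 0.3]
width: -0.002
grasp_force: 0.0
t 6.45 pos [581.2 -20.  112.5] q [-0.59  0.23 -0.8   0.14  1.    0.47] F [0.4 0.2 0.3] width -0.002
shift [0.2 0.9 2.7] turn [ 0.     0.004 -0.002] ang 0.004
```

```bash
for i in 1; do python3 -m crank '[[[1,0,1.73,-1,0,0,0],[1,0,1.73,-1,0,0,0],[1,0,1.73,-1,0,0,0],[1,0,1.73,-1,0,0,0],[1,0,0,0,0,0,0],[1,0,0,0,0,0,0]]]'; done;  python3 -m crank '[[[1,0,1.73,-1,0,0,0],[1,0,1.73,-1,0,0,0],[1,0,0,0,0,0,0],[1,0,0,0,0,0,0]]]'
```

```text
t: 6.95
eef_pos: [581.4, -19.7, 120.8]
tool_rot: [2.094, 0.001, 2.297]
force: [0.9, 1.1, 0.8]
width: -0.003
grasp_force: 0.0
t: 7.28
eef_pos: [581.3, -19.5, 124.6]
tool_rot: [2.094, 0.0, 2.297]
force: [-0.1, 0.5, -0.5]
width: -0.0
grasp_force: 0.0
```

```bash
for i in 1; do python3 -m crank '[[[1,0,1.73,-1,0,0,0],[1,0,1.73,-1,0,0,0],[1,0,0,0,0,0,0],[1,0,0,0,0,0,0]]]'; done;  python3 -m crank '[[[1,0,1.73,-1,0,0,0],[1,0,1.73,-1,0,0,0],[1,0,0,0,0,0,0],[1,0,0,0,0,0,0]]]'
python3 - <<'E'
from go import *
from plant import eyes
e,R=frame(TH)
d=eyes.get_image("wrist");np.savez("w3.npz",**d);cv2.imwrite("pics/w3.png",d["img"][...,::-1])
print(project(d,ringc(TH)),project(d,PIV+177*e+[0,0,144]))
E
```

```text
t: 7.62
eef_pos: [580.7, -19.6, 127.6]
tool_rot: [2.096, -0.001, 2.296]
force: [-0.7, -1.3, -2.9]
width: 0.003
grasp_force: 1.8
t: 7.95
eef_pos: [580.6, -19.4, 131.7]
tool_rot: [2.095, -0.001, 2.296]
force: [-4.4, -2.1, -5.8]
width: 0.0
grasp_force: 3.0
[286.51387015 309.14908209] [345.8262325  308.33717703]
```

View pics/w3.png

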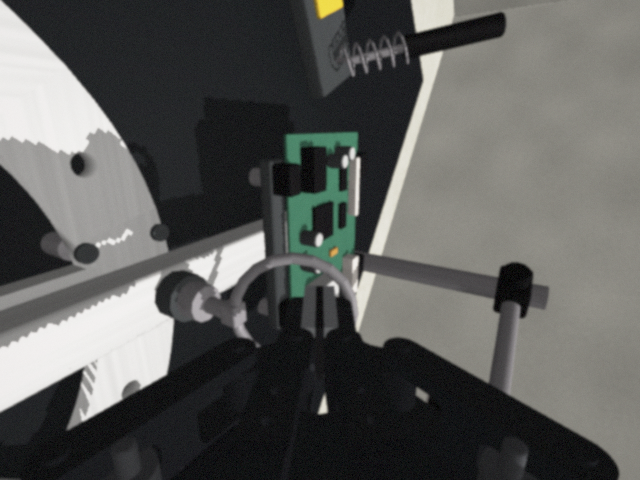

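```bash
python3 -m crank '[[[1,0,1.73,-1,0,0,0],[1,0,1.73,-1,0,0,0],[1,0,1.73,-1,0,0,0],[1,0,0,0,0,0,0],[1,0,0,0,0,0,0]]]';  python3 -m crank '[[[1,0,1.73,-1,0,0,0],[1,0,1.73,-1,0,0,0],[1,0,0.87,-0.5,0,0,0],[1,0,0,0,0,0,0],[1,0,0,0,0,0,0]]]'
python3 - <<'E'
from go import *
from plant import eyes
e,R=frame(TH)
d=eyes.get_image("wrist");np.savez("w4.npz",**d)
w3=load("w3")
# ring inner-lit wire: project expected ring top for lifts
for l in(0,5,10,15,20):print(l,project(w3,ringc(TH,l)),project(d,ringc(TH,l)))
im=np.hstack([x["img"][230:360,170:410] for x in(w3,d)]);cv2.imwrite("pics/w4.png",cv2.resize(im[...,::-1],None,fx=1.66,fy=1.66*1.8))
E
```

```text
t: 8.42
eef_pos: [580.9, -19.6, 138.2]
tool_rot: [2.095, -0.0, 2.296]
force: [-4.5, -3.5, -5.3]
width: 0.002
grasp_force: 4.0
t: 8.83
eef_pos: [580.9, -19.6, 143.2]
tool_rot: [2.095, -0.0, 2.296]
force: [-4.7, -3.5, -8.2]
width: -0.0
grasp_force: 4.3
0 [286.51387015 309.14908209] [266.1918151  302.42185989]
5 [295.70382182 311.9770484 ] [274.77091822 305.05978423]
10 [305.18625037 314.8950168 ] [283.61343455 307.77870353]
15 [314.97534401 317.90735333] [292.73168505 310.58240626]
20 [325.08622375 321.01871107] [302.1387712  313.47492092]
```

View pics/w4.png

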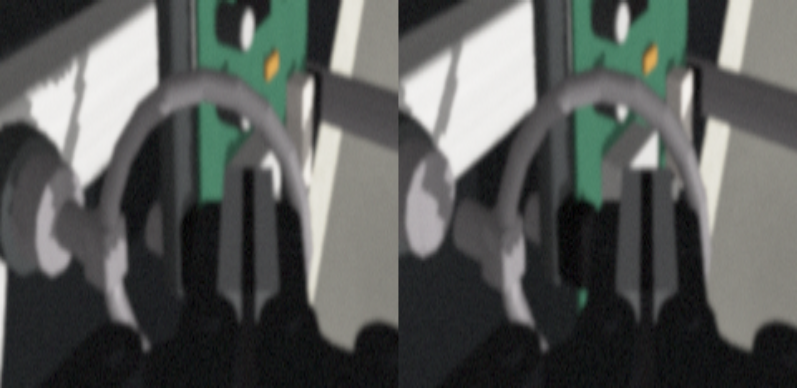

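```bash
python3 - <<'E'
from go import *
s,p,R=now();da=-0.436/20
Z=Ro.from_euler("z",da).as_matrix();print("row",*[x.round(4) for x in delta(p,R,PIV+Z@(p-PIV),Z@R)])
Z=Ro.from_euler("z",-.436).as_matrix();print((PIV+Z@(p-PIV)).round(1))
E
```

```text
row [-3.8339 -0.0089 -0.0184] [-0.     -0.0189  0.0109]
[618.3 -85.9 143.2]
```

```bash
python3 -m crank '[[[1,-3.834,-0.01,-0.02,0,-0.0189,0.0109],[1,-3.834,-0.01,-0.02,0,-0.0189,0.0109],[1,-3.834,-0.01,-0.02,0,-0.0189,0.0109],[1,-3.834,-0.01,-0.02,0,-0.0189,0.0109],[1,-3.834,-0.01,-0.02,0,-0.0189,0.0109],[1,-3.834,-0.01,-0.02,0,-0.0189,0.0109],[1,-3.834,-0.01,-0.02,0,-0.0189,0.0109],[1,-3.834,-0.01,-0.02,0,-0.0189,0.0109],[1,-3.834,-0.01,-0.02,0,-0.0189,0.0109],[1,-3.834,-0.01,-0.02,0,-0.0189,0.0109]]]'
python3 -m crank '[[[1,-3.834,-0.01,-0.02,0,-0.0189,0.0109],[1,-3.834,-0.01,-0.02,0,-0.0189,0.0109],[1,-3.834,-0.01,-0.02,0,-0.0189,0.0109],[1,-3.834,-0.01,-0.02,0,-0.0189,0.0109],[1,-3.834,-0.01,-0.02,0,-0.0189,0.0109],[1,-3.834,-0.01,-0.02,0,-0.0189,0.0109],[1,-3.834,-0.01,-0.02,0,-0.0189,0.0109],[1,-3.834,-0.01,-0.02,0,-0.0189,0.0109],[1,-3.834,-0.01,-0.02,0,-0.0189,0.0109],[1,-3.834,-0.01,-0.02,0,-0.0189,0.0109],[1,0,0,0,0,0,0],[1,0,0,0,0,0,0]]]'
python3 - <<'E'
from go import *
from plant import eyes
d=eyes.get_image("wrist");np.savez("w5.npz",**d);cv2.imwrite("pics/w5.png",d["img"][...,::-1])
T2=TH-.436
for l in(0,15):print(l,project(d,ringc(T2,l)))
t=eyes.get_image("top");np.savez("top1.npz",**t)
g=cv2.inRange(cv2.cvtColor(t["img"],cv2.COLOR_RGB2HSV),(40,90,40),(95,255,255));g[:,500:]=0
c=max(cv2.findContours(cv2.morphologyEx(g,cv2.MORPH_CLOSE,np.ones((9,9))),0,2)[0],key=cv2.contourArea);print(cv2.minAreaRect(c))
e=frame(T2)[0];print("pred",project(t,PIV+283*e+[0,0,77]))
E
```

```text
t: 9.72
eef_pos: [602.5, -49.6, 142.9]
tool_rot: [2.094, -0.003, 2.079]
force: [-4.8, -0.9, -6.3]
width: -0.001
grasp_force: 3.7
t: 10.72
eef_pos: [618.3, -85.9, 143.1]
tool_rot: [2.095, -0.0, 1.86]
force: [-6.3, -2.1, -7.6]
width: -0.0
grasp_force: 4.4
0 [265.92566172 302.02504202]
15 [292.53595805 310.18743483]
((341.33453369140625, 159.77047729492188), (43.07091522216797, 62.57809829711914), 72.6459732055664)
pred [340.94921448 159.50984829]
```

View pics/w5.png

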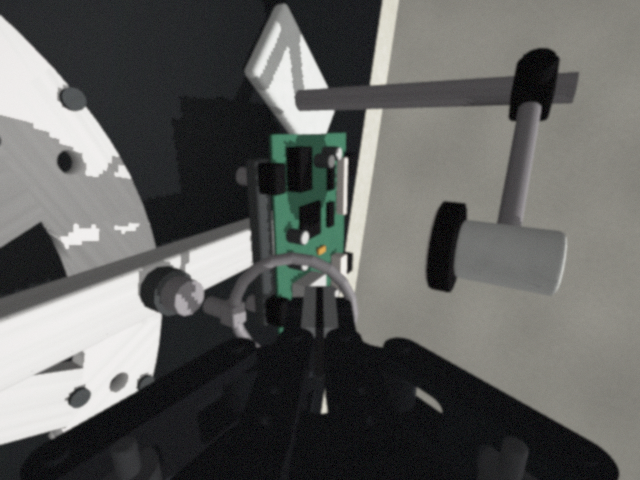

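```bash
python3 -m crank '[[[1,0,-1.73,1,0,0,0],[1,0,-1.73,1,0,0,0],[1,0,-1.73,1,0,0,0],[1,0,-1.73,1,0,0,0],[1,0,0,0,0,0,0],[1,0,0,0,0,0,0]]]'
python3 -m crank '[[[1,0,-1.73,1,0,0,0],[1,0,-1.73,1,0,0,0],[1,0,-1.73,1,0,0,0],[1,0,-1.73,1,0,0,0],[1,0,-1.73,1,0,0,0],[1,0,-1.73,1,0,0,0],[1,0,-0.87,0.5,0,0,0],[1,0,0,0,0,0,0],[1,0,0,0,0,0,0],[1,0,0,0,0,0,0],[1,0,0,0,0,0,0]]]'
python3 - <<'E'
from go import *
from plant import eyes
d=eyes.get_image("wrist");np.savez("w6.npz",**d);cv2.imwrite("pics/w6.png",d["img"][...,::-1])
T2=TH-.436
for l in(0,6,12):print(l,project(d,ringc(T2,l)))
e,R=frame(T2);to(ringc(T2)+18*R[:,2],R)
E
```

```text
t: 11.32
eef_pos: [618.4, -85.9, 135.3]
tool_rot: [2.094, -0.0, 1.86]
force: [-6.0, -1.3, -6.1]
width: -0.0
grasp_force: 4.4
t: 12.23
eef_pos: [620.4, -86.4, 124.7]
tool_rot: [2.09, 0.003, 1.862]
force: [-0.1, -0.4, -0.5]
width: -0.001
grasp_force: 0.1
0 [296.57971329 311.72520739]
6 [308.32258949 315.33411699]
12 [320.52892408 319.08546012]
t 12.28 pos [620.3 -86.4 124.6] q [-0.55  0.18 -0.93 -0.4   0.71  1.06] F [ 0.3 -0.5  0.5] width 0.001
shift [  0.9 -10.4   7. ] turn [0.004 0.004 0.001] ang 0.006
```

View pics/w6.png

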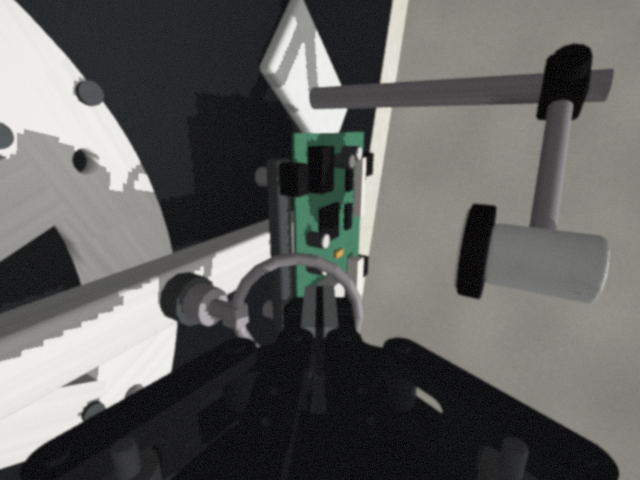

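```bash
python3 -m crank '[[[1,0,-1.73,1,0,0,0],[1,0,-1.73,1,0,0,0],[1,0,-1.73,1,0,0,0],[1,0,-1.73,1,0,0,0],[1,0,-1.73,1,0,0,0],[1,0,0,0,0,0,0],[1,0,0,-6,0,0,0],[1,0,0,-8,0,0,0],[1,0,0,-8,0,0,0],[1,0,0,-8,0,0,0],[1,0,0,-10,0,0,0],[1,0,0,-15,0,0,0],[1,0,0,-15,0,0,0],[1,0,0,-15,0,0,0],[1,0,0,0,0,0,0],[1,0,0,0,0,0,0],[1,0,0,0,0,0,0]]]'
python3 - <<'E'
from go import *
from plant import eyes
d=eyes.get_image("wrist");t=eyes.get_image("top")
T2=TH-.436
for l in(0,4,12):print(l,project(d,ringc(T2,l)))
g=cv2.inRange(cv2.cvtColor(t["img"],cv2.COLOR_RGB2HSV),(40,90,40),(95,255,255));g[:,500:]=0
c=max(cv2.findContours(cv2.morphologyEx(g,cv2.MORPH_CLOSE,np.ones((9,9))),0,2)[0],key=cv2.contourArea);print(cv2.minAreaRect(c))
to(ringc(T2),frame(T2)[1])
u,v=project(d,ringc(T2)).astype(int)
cv2.imwrite("pics/w7.png",cv2.resize(d["img"][v-80:v+80,u-100:u+100,::-1],None,fx=3,fy=3));print("crop origin",u-100,v-80)
E
```

```text
t: 13.7
eef_pos: [548.1, -107.2, 155.4]
tool_rot: [2.093, 0.001, 1.86]
force: [-0.3, 0.3, -0.1]
width: -0.002
grasp_force: 0.0
0 [320.78352179 250.31388382]
4 [326.0851048  251.36010737]
12 [336.96271132 253.50671304]
((341.33453369140625, 159.77047729492188), (43.07091522216797, 62.57809829711914), 72.6459732055664)
t 13.8 pos [ 548.1 -106.7  154.7] q [-0.71 -0.   -0.99 -0.18  0.82  0.91] F [ 0.1 -1.  -0.7] width -0.002
shift [-0.4  0.9 69.1] turn [ 0.     0.003 -0.002] ang 0.004
crop origin 220 170
```

View pics/w7.png

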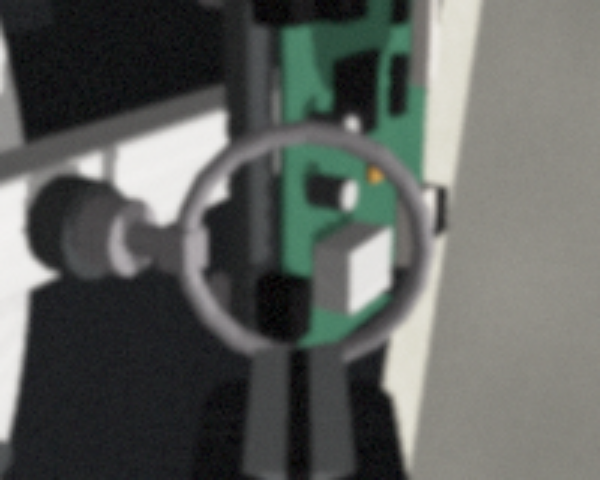

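The ring's centre sits at about (323, 251), where it should be with the pin home. The fingertip is clear of it.

```bash
python3 -c "
from plant import order;print(order.job_done())"
```

```text
the job is handed in; nothing more can be done
None
```

The arm now stands one hole towards the microscope with the board under the lens, the pin looks home in the camera view, the ring is free, and the job is handed in; no verdict was reported back.

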